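# Find the rocking flap on the levelling plinth and push it open

## Robot

A 6-joint arm with a two-finger parallel gripper is mounted at the origin on the work surface. World frame = base frame: x ahead of the robot, y to its left, z up, the work surface at z = 0. Lengths are in mm, angles in rad, forces in N, time in s.
With the tool pointing down it reaches from about 425 to 925 mm from the base axis. Payload 12.5 kg.
Tool frame: the origin (TCP) lies on the centre line of the jaws, within the pads' length; the fingertips stand 19 mm ahead of it and the grasp point (between the pads) is the TCP (ctrl.tcp_to_tips is the distance from the TCP to the fingertips, in mm); z points along the fingers, y is the direction in which the jaws open and shut (so a half turn about z gives the same grasp; the last joint's range is limited). The gripper opens to 85 mm and grips with 20 to 120 N. Pads are 22 mm wide; open, the fingers measure 114 mm over their backs; the gripper's body (76 mm by 85 mm) begins 54 mm behind the grasp point. The pads swing forward as they close: fully open they stand 13 mm farther back than shut.
Start: joints at [-1.259, 0.491, 1.559, -0, 1.092, -0.106], TCP at [253.617, -571.245, 250.327] pointing down, gripper open.
Joint ranges: [-3.1, 3.1], [-0.84, 2.19], [0.05, 2.79], [-1.13, 4.28], [0.06, 2.93], [-2.69, 2.69]. Speed limits (rad/s): [2.22, 2.22, 2.79, 3.14, 3.14, 3.14].

## Interface

Orientations are given as a rotation vector (axis times angle).
In Python, from bench import ctrl gives the robot as it stands. The module is installed in compiled form; this text tells all that it offers.
- The arm moves only by the tool send_rows, never from a script. Its argument "commands" is text: rows parted by semicolons, each of 7 numbers parted by spaces: the turn, a rotation vector about the tool's x, y, z in degrees, then the shift along the tool's x, y, z in m, then the finger opening in m, from 0 to 0.0854. In form: wx wy wz x y z gripper; .... A call has 1 to 8 rows; each row shifts and turns the commanded pose from where the row before left it, along the tool's axes as they then stand; what a row does not reach is not made up. A row lasts 1/8 s, in which the tool goes at most 62.5 mm and 10.7 degrees, less where a joint would pass 70% of its speed; a pose out of reach is approached as far as the arm can. A call with a gripper value outside its range is refused whole. The fingers move at their own pace and stop on an object; "newtons" is the grip in N (left out, the last holds). Time passes only in rows, so rows that do not move let the fingers close. It gives the time, the measured TCP pose, the force and the opening at its end, in the units of the state.
- ctrl.sense(): the state, without advancing time (a new reading comes with each control period).
- ctrl.read_camera(name): name is "side" or "top" or "wrist"; returns the picture (384x512x3 uint8, red, green, blue); there is no depth.
- ctrl.camera_info(name): a dict with "fx", "fy", "cx", "cy" (pixels), "extrinsics" (4x4, takes a point from world to camera coordinates). Camera axes: x right, y down, z forward; pixel columns grow to the right and rows downward; lengths in mm; the calibration is good to about 2 mm. A picture is of the moment at which its call begins: read the wrist's pose just before it. camera_info takes no time and is no camera call; for the wrist camera it gives the pose at the moment of the call.
- ctrl.finish_job(): hands the job in, once; it reports no verdict.
The state is a dict: "time": time; "joints": joint angles; "joint_velocities": joint speeds; "joint_efforts": joint torques, N m; "position": TCP position; "tcp_rot": TCP orientation; "wrist_force": force on the tool from outside, world axes, zero at the start; "ft_torque": the same for the moment, N m; "gripper_width": finger opening in mm.
Only numpy, scipy, OpenCV 4.12 (cv2) and the standard library are available. Lean on these libraries where they do the work, as an engineer would, in place of code of your own. Each camera call takes 0.05 s, during which the arm holds its last target.

## Task

One of the four identical metal flaps along the wooden plinth has nothing packed beneath it: press on the flaps with the fingertips to find the one that rocks, then push that one right open, so that it is left standing steeply on edge and the levelling screw in its well can be reached. Nothing is to be gripped or lifted, and the bowl, the jack, the level block and the square stay where they are, without being knocked; keep off the glass tilting plate too.

Things in the scene. Friction and masses are not known exactly. Their poses are not given: they have to be found in the camera images.
- plinth: Wooden plinth fixed to the table, 120 x 400 mm (x, y), 70 mm tall; origin at the centre of its underside. Four wells 96 mm apart along its y, each 87 x 79 mm (x, y), 58 mm deep, covered flush by identical flaps a to d. Three wells, different ones each time, hold a hidden packing block under the flap, which then gives 2 mm at most; the flap over the unpacked well swings.
- mid_a (a point): Middle of the top of flap a when level, 70 mm above the table, at x = 0, y = -144 mm in the plinth's frame and fixed to it. The aluminium flap is 84 x 76 mm (x, y), 6 mm thick, and pivots about its middle line, along the plinth's y: press one half down and the other half's edge rises. Dark 20 mm dots 28 mm either side of the pivot line mark where to press.
- flap_a (a joint): Tilt of flap a (rad): 0 level, positive with its +x half (plinth frame) down and its -x edge up. If unpacked it swings against slight friction (about 1 to 2 N at a dot), stays at any angle it is left at and stops at 1.35 either way.
- mid_b (a point): Middle of the top of flap b when level, 70 mm above the table, at x = 0, y = -48 mm in the plinth's frame and fixed to it. The aluminium flap is 84 x 76 mm (x, y), 6 mm thick, and pivots about its middle line, along the plinth's y: press one half down and the other half's edge rises. Dark 20 mm dots 28 mm either side of the pivot line mark where to press.
- flap_b (a joint): Tilt of flap b (rad): 0 level, positive with its +x half (plinth frame) down and its -x edge up. If unpacked it swings against slight friction (about 1 to 2 N at a dot), stays at any angle it is left at and stops at 1.35 either way.
- mid_c (a point): Middle of the top of flap c when level, 70 mm above the table, at x = 0, y = +48 mm in the plinth's frame and fixed to it. The aluminium flap is 84 x 76 mm (x, y), 6 mm thick, and pivots about its middle line, along the plinth's y: press one half down and the other half's edge rises. Dark 20 mm dots 28 mm either side of the pivot line mark where to press.
- flap_c (a joint): Tilt of flap c (rad): 0 level, positive with its +x half (plinth frame) down and its -x edge up. If unpacked it swings against slight friction (about 1 to 2 N at a dot), stays at any angle it is left at and stops at 1.35 either way.
- mid_d (a point): Middle of the top of flap d when level, 70 mm above the table, at x = 0, y = +144 mm in the plinth's frame and fixed to it. The aluminium flap is 84 x 76 mm (x, y), 6 mm thick, and pivots about its middle line, along the plinth's y: press one half down and the other half's edge rises. Dark 20 mm dots 28 mm either side of the pivot line mark where to press.
- flap_d (a joint): Tilt of flap d (rad): 0 level, positive with its +x half (plinth frame) down and its -x edge up. If unpacked it swings against slight friction (about 1 to 2 N at a dot), stays at any angle it is left at and stops at 1.35 either way.
- bowl: Green bowl, an almost round ball 121 mm across and 116 mm tall standing loose on a flat foot; origin at the centre of its underside. Bystander.
- jack: White jack, an almost round ball 63 mm across and 61 mm tall standing loose on a small flat foot; origin at the centre of its underside. Bystander.
- level: Chrome level block with a green vial on top, 30 x 90 mm (x, y), 35 mm tall, loose; origin at the centre of its underside. Bystander.
- square: Steel try square lying flat and loose: blade 140 x 26 x 4 mm along its x, stock 20 x 100 x 12 mm at the blade's -x end along its y; origin at the underside of the blade's middle. Bystander.
- tilt_rig: Tilting glass plate on a grey base 260 x 180 x 30 mm (x, y, z), with a knurled brass knob and a toggle switch on the base, 70 mm tall in all, fixed to the table; origin at the centre of its underside. Not used.

How it is judged:
By the outcome, as a careful person would: the job done as asked, in the order asked, and still so for the second after the job is handed in, with the robot touching nothing.
It also fails if it takes over 58 s, if anything falls off the work surface, if the arm or the gripper's body presses on something with over 40 N, if the wrist force passes 120 N, or if a joint passes its speed limit or range.

## Working session

There is one attempt and no reset: what is moved stays moved. The work goes in short steps, Python scripts to look and compute and a tool call to move; the robot and the scene stay as the last step left them, time stands still between calls to the robot, and variables do not carry over. Pictures are saved under pics/ and viewed, and the job is handed in when it is done.

Besides the shell and the picture viewer there is one more tool, called after "Emit:" in YAML: its name, and indented under it one key for each argument. send_rows: Moves the arm, as the interface text tells. Its arguments: {"type":"object","properties":{"commands":{"type":"string"},"newtons":{"type":"number"}},"required":["commands"]}

```bash
mkdir -p pics; python3 - <<'E'
from bench import ctrl
import cv2
s=ctrl.sense();print(s)
for n in ("top","side"):
    cv2.imwrite(f"pics/{n}0.png",ctrl.read_camera(n)[:,:,::-1]);print(n,ctrl.camera_info(n))
print(ctrl.tcp_to_tips)
E
```

```text
{'time': 0.0, 'joints': array([-1.25860012e+00,  4.91529380e-01,  1.55945483e+00,  3.52014516e-06,
        1.09169573e+00, -1.05606930e-01]), 'joint_velocities': array([-2.04324129e-04,  1.10710657e-03,  1.42202022e-03,  5.38472307e-04,
       -1.35850258e-03,  2.50401447e-05]), 'joint_efforts': array([ 3.95659690e-04, -6.18459535e+01, -2.61591321e+01, -1.16975461e-04,
        4.20640441e-03, -2.65743054e-06]), 'position': array([ 253.54937695, -571.03279348,  249.74462411]), 'tcp_rot': array([-3.07223447e+00, -6.51293836e-01,  1.71165121e-04]), 'wrist_force': array([-1.01617971,  0.47218751, -0.18317578]), 'ft_torque': array([ 0.04862607, -0.02323013, -0.05477719]), 'gripper_width': 85.13312641924419}
top {'fx': 417.787092134499, 'fy': 417.787092134499, 'cx': 256.7891330683739, 'cy': 193.3538649668009, 'extrinsics': array([[ 2.62537400e-02, -9.99646938e-01,  4.09139695e-03,
         1.39758958e+02],
       [-9.91839301e-01, -2.65590543e-02, -1.24697306e-01,
         6.00060440e+02],
       [ 1.24761944e-01, -7.84237628e-04, -9.92186395e-01,
         1.12535986e+03],
       [ 0.00000000e+00,  0.00000000e+00,  0.00000000e+00,
         1.00000000e+00]])}
side {'fx': 485.71856202432906, 'fy': 485.71856202432906, 'cx': 252.90939490378423, 'cy': 196.22850381384188, 'extrinsics': array([[-9.97456899e-01, -6.94868983e-02, -1.58526481e-02,
         6.31898797e+02],
       [-2.97776439e-02,  6.08380086e-01, -7.93086983e-01,
        -4.21101698e+00],
       [ 6.47535899e-02, -7.90598028e-01, -6.08902070e-01,
         1.31688732e+03],
       [ 0.00000000e+00,  0.00000000e+00,  0.00000000e+00,
         1.00000000e+00]])}
19.0
```

View pics/top0.png

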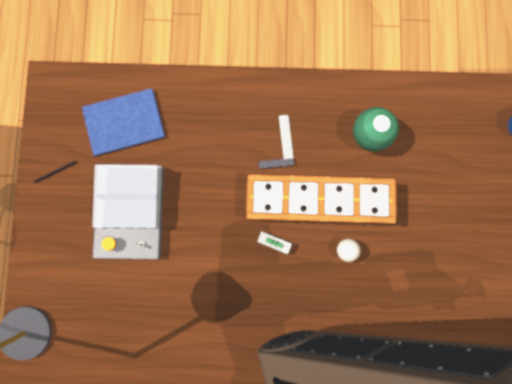

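View pics/side0.png

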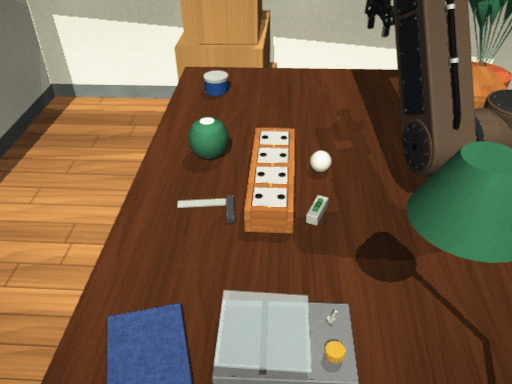

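```bash
cat > h.py <<'E'
import numpy as np,cv2
from bench import ctrl
def ray(n,u,v,z,info=None):
    i=info or ctrl.camera_info(n);E=i["extrinsics"];R=E[:3,:3];t=E[:3,3]
    d=R.T@np.array([(u-i["cx"])/i["fx"],(v-i["cy"])/i["fy"],1]);o=-R.T@t
    return o+d*(z-o[2])/d[2]
def proj(n,p,info=None):
    i=info or ctrl.camera_info(n);c=i["extrinsics"]@np.append(p,1)
    return np.array([i["cx"]+i["fx"]*c[0]/c[2],i["cy"]+i["fy"]*c[1]/c[2]])
E
python3 - <<'E'
from h import *
for n,(x0,y0,x1,y1) in (("top",(245,172,400,226)),("side",(246,125,300,215))):
    g=cv2.cvtColor(cv2.imread(f"pics/{n}0.png"),cv2.COLOR_BGR2GRAY)[y0:y1,x0:x1]
    m=(g<90).astype('uint8')
    k,l,st,c=cv2.connectedComponentsWithStats(m)
    for j in range(1,k):
        a=st[j,4]
        if 5<a<60:
            ys,xs=np.where((l==j)|((cv2.dilate((l==j).astype('uint8'),np.ones((3,3)))>0)))
            w=255.-g[ys,xs];w=np.clip(w-50,0,None);u=(xs*w).sum()/w.sum()+x0;v=(ys*w).sum()/w.sum()+y0
            print(n,a,round(u,1),round(v,1),ray(n,u,v,70).round(1))
for nm,u,v,z in (("jack",348,250,30),("bowl",376,130,58),("levA",259,238,35),("levB",290,248,35),("sq",262,165,6),("sqb",292,160,6)):print(nm,ray("top",u,v,z).round())
E
```

```text
top 10 267.9 186.3 [612.2 126.   70. ]
top 9 303.4 187.1 [612.5  29.8  70. ]
top 8 338.8 188.2 [612.2 -66.3  70. ]
top 9 374.1 189.1 [ 612.  -161.9   70. ]
top 9 267.4 206.9 [556.  126.2  70. ]
top 9 303.1 207.9 [555.9  30.1  70. ]
top 10 338.7 208.9 [555.7 -65.9  70. ]
top 9 374.3 209.9 [ 555.6 -162.1   70. ]
top 8 254.0 220.6 [518.2 161.1  70. ]
side 11 264.6 136.7 [ 609.  -162.7   70. ]
side 14 283.4 137.2 [ 553.1 -162.3   70. ]
side 15 262.7 154.2 [609.3 -66.5  70. ]
side 15 282.6 154.7 [553.6 -66.4  70. ]
side 20 260.6 173.6 [609.8  29.3  70. ]
side 16 281.6 174.2 [554.   29.5  70. ]
side 22 258.3 195.6 [610.3 125.5  70. ]
side 22 280.7 196.3 [554.2 125.6  70. ]
jack [ 447. -100.   30.]
bowl [ 780. -172.   58.]
levA [473. 146.  35.]
levB [448.  61.  35.]
sq [683. 143.   6.]
sqb [700.  56.   6.]
```

Emit:
send_rows:
  commands: "0 0 7.98 0 0 0 0; 0 0 7.98 0 0 0 0; 0 0 7.98 0 0 0 0; 0 0 0 0.039 -0.045 0 0; 0 0 0 0.039 -0.045 0 0; 0 0 0 0.039 -0.045 0 0; 0 0 0 0.039 -0.045 0 0; 0 0 0 0.039 -0.045 0 0"

```text
time: 1.1
position: [449.6, -344.6, 250.2]
tcp_rot: [-3.141, 0.0, 0.0]
wrist_force: [-0.1, -1.6, 0.4]
gripper_width: -0.2
```

Emit:
send_rows:
  commands: "0 0 0 0.0395 -0.0455 0 0; 0 0 0 0.0395 -0.0455 0 0; 0 0 0 0.0395 -0.0455 0 0; 0 0 0 0.0395 -0.0455 0 0; 0 0 0 0 0 0.055 0; 0 0 0 0 0 0.055 0; 0 0 0 0 0 0.034 0; 0 0 0 0 0 0 0"

```text
time: 2.1
position: [605.6, -163.8, 103.9]
tcp_rot: [-3.14, -0.0, 0.007]
wrist_force: [1.4, 0.5, 1.2]
gripper_width: -0.2
```

```bash
python3 - <<'E'
from h import *
cv2.imwrite("pics/side1.png",cv2.resize(ctrl.read_camera("side")[90:250,180:360,::-1],None,fx=3.5,fy=3.5))
s=ctrl.sense();print(s["position"],s["wrist_force"],s["tcp_rot"],s["gripper_width"])
E
```

```text
[ 606.46706616 -164.22595626  105.92651655] [1.30351802 0.49495179 1.12017259] [-3.14100149e+00  1.46252853e-04  2.64863689e-03] -0.031196318865281264
```

View pics/side1.png

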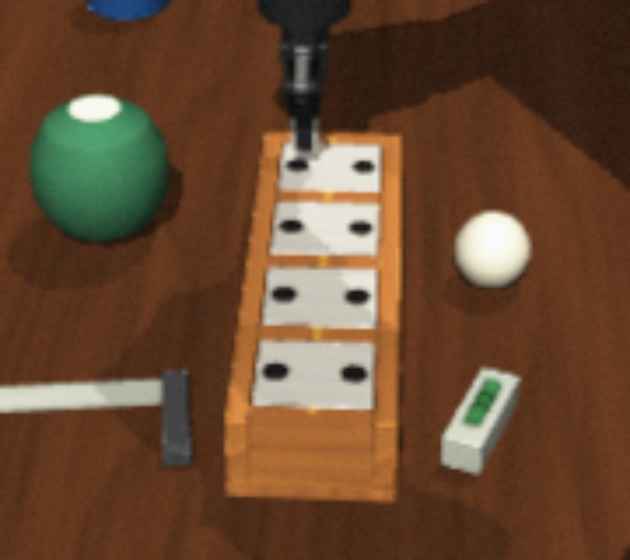

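The side view shows the shut fingertips just above the far dot (about 297,163) of the farthest flap, clear of the bowl and the jack. Next I press in small steps.

Emit:
send_rows:
  commands: "0 0 0 0.001 -0.001 0.007 0; 0 0 0 0.001 0 0.006 0; 0 0 0 0 0 0 0; 0 0 0 0 0 0 0"

```text
time: 2.65
position: [608.8, -163.3, 93.7]
tcp_rot: [3.141, -0.0, 0.001]
wrist_force: [-0.2, -0.5, 0.9]
gripper_width: 0.5
```

Emit:
send_rows:
  commands: "0 0 0 0 0 0.002 0; 0 0 0 0 0 0.002 0; 0 0 0 0 0 0 0"

```text
time: 3.02
position: [608.6, -163.3, 89.1]
tcp_rot: [3.142, -0.0, -0.0]
wrist_force: [-0.7, 0.3, -0.7]
gripper_width: 0.4
```

Emit:
send_rows:
  commands: "0 0 0 0 0 0.001 0; 0 0 0 0 0 0.001 0; 0 0 0 0 0 0 0"

```text
time: 3.4
position: [608.8, -163.3, 88.4]
tcp_rot: [3.141, 0.0, 0.001]
wrist_force: [-3.0, 0.7, 11.0]
gripper_width: -0.6
```

Emit:
send_rows:
  commands: "0 0 0 0 0 0.001 0; 0 0 0 0 0 0.001 0; 0 0 0 0 0 0 0"

```text
time: 3.78
position: [608.8, -163.3, 88.3]
tcp_rot: [3.141, 0.0, 0.003]
wrist_force: [-9.3, 1.7, 29.4]
gripper_width: -0.3
```

Solid: 29 N and no further travel, so this flap is packed. On to the next one.

Emit:
send_rows:
  commands: "0 0 0 0 0 -0.016 0; 0 0 0 0 -0.048 0 0; 0 0 0 0 -0.049 0 0; 0 0 0 0 0 0 0; 0 0 0 0 0 0.006 0; 0 0 0 0 0 0.006 0; 0 0 0 0 0 0 0"

```text
time: 4.65
position: [608.5, -67.1, 88.6]
tcp_rot: [-3.142, 0.002, 0.001]
wrist_force: [0.2, -0.6, -0.2]
gripper_width: 0.2
```

Emit:
send_rows:
  commands: "0 0 0 0 0 0.001 0; 0 0 0 0 0 0.001 0; 0 0 0 0 0 0.001 0; 0 0 0 0 0 0 0"

```text
time: 5.15
position: [608.7, -66.4, 86.3]
tcp_rot: [3.141, -0.0, 0.001]
wrist_force: [1.3, -1.3, 2.0]
gripper_width: 0.3
```

Emit:
send_rows:
  commands: "0 0 0 0 0 0.001 0; 0 0 0 0 0 0.001 0; 0 0 0 0 0 0.001 0; 0 0 0 0 0 0 0"

```text
time: 5.65
position: [608.6, -66.2, 83.2]
tcp_rot: [-3.142, 0.0, 0.0]
wrist_force: [0.3, -0.7, 0.5]
gripper_width: -0.0
```

```bash
python3 - <<'E'
from h import *
cv2.imwrite("pics/side2.png",cv2.resize(ctrl.read_camera("side")[90:250,180:360,::-1],None,fx=3.5,fy=3.5))
s=ctrl.sense();print(s["position"],s["wrist_force"])
E
```

```text
[608.6032038  -66.16349762  83.16309305] [ 0.07196569 -0.52218762  1.72986166]
```

View pics/side2.png

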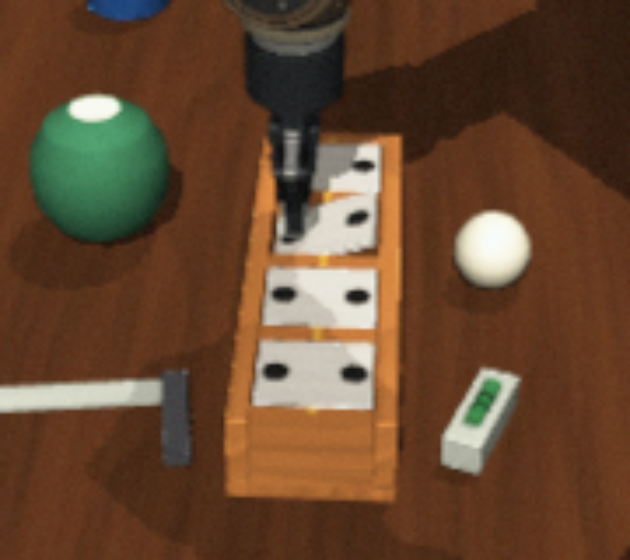

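This flap (second from the far end) rocks: its robot-side edge has risen (dot at 357,217) with under 2 N at the fingertips. I press it deeper.

Emit:
send_rows:
  commands: "0 0 0 -0.001 0 0.003 0; 0 0 0 -0.001 0 0.003 0; 0 0 0 -0.001 0 0.003 0; 0 0 0 -0.001 0 0.003 0; 0 0 0 -0.001 0 0.003 0; 0 0 0 0 0 0 0"

```text
time: 6.45
position: [603.4, -66.2, 67.8]
tcp_rot: [-3.142, 0.0, 0.001]
wrist_force: [1.4, -0.6, -1.3]
gripper_width: 0.0
```

```bash
python3 - <<'E'
from h import *
cv2.imwrite("pics/side3.png",cv2.resize(ctrl.read_camera("side")[90:250,180:360,::-1],None,fx=3.5,fy=3.5))
s=ctrl.sense();print(s["position"],s["wrist_force"])
E
```

```text
[603.34172252 -66.22917575  67.86857597] [-0.01260081  0.6685905  -0.40208179]
```

View pics/side3.png

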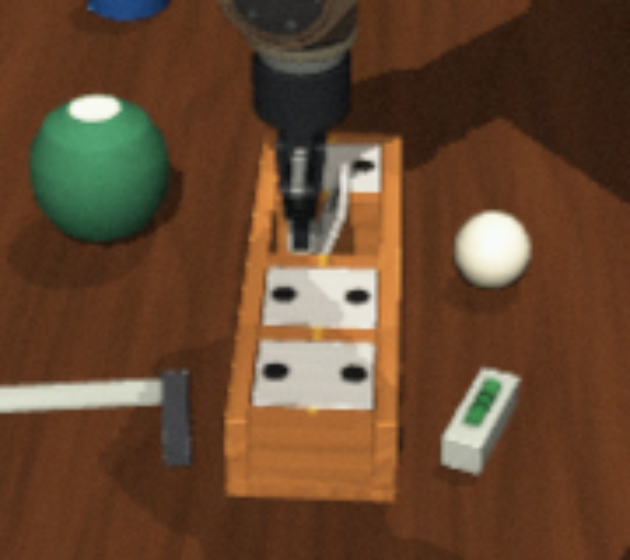

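The flap now stands at roughly 60° with its robot-side half up (edge about 345,170). I push the lowered half sideways toward the stop, watching the force.

Emit:
send_rows:
  commands: "0 0 0 -0.001 0 0 0; 0 0 0 -0.001 0 0 0; 0 0 0 -0.001 0 0 0; 0 0 0 0 0 0 0"

```text
time: 7.0
position: [600.9, -66.3, 68.4]
tcp_rot: [3.141, -0.0, 0.001]
wrist_force: [4.7, -0.5, -2.2]
gripper_width: 0.3
```

Emit:
send_rows:
  commands: "0 0 0 -0.001 0 0 0; 0 0 0 -0.001 0 0 0; 0 0 0 0 0 0 0"

```text
time: 7.38
position: [600.5, -66.4, 68.6]
tcp_rot: [3.141, -0.0, 0.008]
wrist_force: [12.6, 1.1, -5.7]
gripper_width: 0.3
```

Emit:
send_rows:
  commands: "0 0 0 0.004 0 0 0; 0 0 0 0.004 0 0 0; 0 0 0 0 0 0 0; 0 0 0 0 0 -0.03 0; 0 0 0 0 0 -0.05 0; 0 0 0 0 0 -0.055 0; 0 0 0 0 0 -0.055 0; 0 0 0 0 0 0 0"

```text
time: 8.38
position: [607.4, -66.4, 262.5]
tcp_rot: [3.14, 0.0, 0.011]
wrist_force: [0.0, 0.1, -0.3]
gripper_width: 0.1
```

Emit:
send_rows:
  commands: "0 0 0 0 0.055 0 0; 0 0 0 0 0.055 0 0; 0 0 0 0 0.055 0 0; 0 0 0 0 0.055 0 0; 0 0 0 0 0.055 0 0; 0 0 0 0 0 0 0; 0 0 0 0 0 0 0"

```text
time: 9.25
position: [606.2, -340.8, 257.0]
tcp_rot: [-3.14, 0.001, 0.003]
wrist_force: [-0.1, 0.6, 0.3]
gripper_width: 0.1
```

```bash
python3 - <<'E'
from h import *
a=ctrl.read_camera("side")[:,:,::-1];b=ctrl.read_camera("top")[:,:,::-1]
cv2.imwrite("pics/side_raw.png",a)
cv2.imwrite("pics/top_raw.png",b)
A=cv2.resize(a[100:250,170:350],None,fx=4,fy=4);cv2.imwrite("pics/side4.png",A)
cv2.imwrite("pics/top4.png",cv2.resize(b[90:270,230:430],None,fx=3,fy=3))
s=ctrl.sense();print(s["position"],s["wrist_force"],s["time"])
E
```

```text
[ 606.7011141  -339.93011315  257.926866  ] [ 3.05323335e-01 -7.21068897e-04 -7.69801110e-01] 9.35
```

View pics/side4.png

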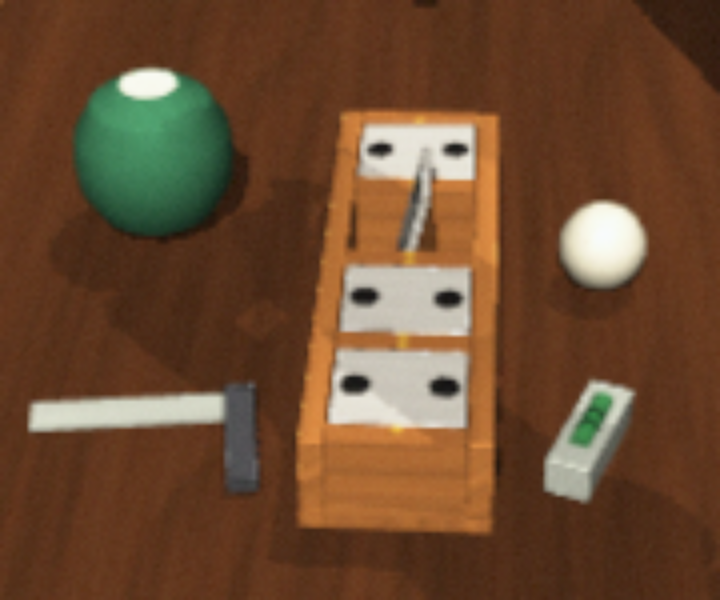

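View pics/top4.png

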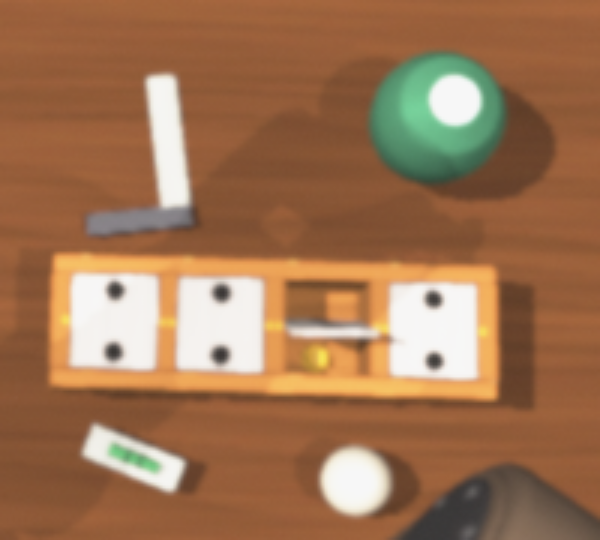

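```bash
python3 - <<'E'
from h import *
P=np.array([583.,-28,67])
for th in (1.0,1.1,1.2,1.3,1.35,1.4):
    e=P+[-42*np.cos(th),0,42*np.sin(th)]
    f=e+[0,-76,0]
    print(th,*[((proj("side",q)-[170,100])*4).round() for q in (P,e,f)],*[((proj("top",q)-[230,90])*3).round() for q in (P,e,f)])
d=cv2.absdiff(cv2.imread("pics/side0.png"),cv2.imread("pics/side_raw.png")).max(2)
for nm,(x0,y0,x1,y1) in dict(bowl=(185,115,232,162),jack=(305,145,335,178),lev=(303,192,332,228),sq=(174,192,240,226)).items():print(nm,np.percentile(d[y0:y1,x0:x1],[50,95,100]))
E
```

```text
1.0 [406. 251.] [440. 209.] [443. 151.] [283. 326.] [290. 347.] [377. 349.]
1.1 [406. 251.] [435. 206.] [438. 148.] [283. 326.] [290. 343.] [378. 345.]
1.2 [406. 251.] [429. 204.] [432. 146.] [283. 326.] [291. 338.] [378. 340.]
1.3 [406. 251.] [423. 202.] [427. 144.] [283. 326.] [291. 333.] [378. 336.]
1.35 [406. 251.] [420. 201.] [424. 144.] [283. 326.] [291. 331.] [378. 333.]
1.4 [406. 251.] [417. 201.] [421. 143.] [283. 326.] [291. 329.] [379. 331.]
bowl [ 3. 11. 24.]
jack [ 3. 19. 24.]
lev [ 3. 17. 37.]
sq [ 3. 15. 23.]
```

The far top corner is at about (425,148), which matches a tilt of 1.3–1.35 rad. The top view shows the brass screw uncovered, and the bystanders haven't moved.

```bash
python3 - <<'E'
from bench import ctrl
print(ctrl.finish_job())
E
```

```text
the job is handed in; nothing more can be done
None
```

The unpacked flap was the second from the far end of the plinth as the side camera sees it (centre near x 583, y -66 mm), and it is now open against its stop. I handed the job in at about 9.4 s.

- **Finding it:** The end flap at y = -162 mm was solid, reaching 29 N with less than 1 mm of travel. The next one rocked, sinking 5–6 mm under about 2 N or less. The other two flaps were not pressed, because the loose one was already found.
- **Opening it:** I pressed the far half down, then pushed it sideways until the force rose to about 13 N, which I took as the stop. I then backed off, lifted clear and moved the arm away; the wrist force read about zero.
- **Last checks:** In the final side picture the raised edge fits a tilt of about 1.3–1.35 rad, standing without contact. The top picture shows the brass levelling screw uncovered. The bowl, jack, level block and square look unmoved between the first and last pictures, with only small brightness differences. None of the checks disagreed.

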